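# Gauge a valve stem in a sprung ring gauge

## Task

Draw the stem out of the open bronze valve and lower it, foot first, down through the gauge's rings to the first ring that is really too small for it; if it only catches on a rim, work it through. There press it down gently until the sprung column gives by about 5 mm, well short of its bottom stop, hold for a moment, then ease off and let go, leaving the stem standing on that ring. Never let it drop or ram it in the gauge, and leave the two spare stems in their rack and everything else as it lies.

Things in the scene. Friction and masses are not known exactly. Their poses are not given: they have to be found in the camera images.
- stem_a_head (a point): Centre, half-way up, of the square head of one of three steel valve stems (head 24 x 24 mm, 44 mm tall; z up along the stem, x and y square to the flats). Under the head a round collar, 44 mm across and 5 mm thick, its underside 27 mm below this point; then the round shank. One stem hangs by its collar in the valve, the other two in the rack; which is where is drawn anew.
- stem_b_head (a point): Centre, half-way up, of the square head of one of three steel valve stems (head 24 x 24 mm, 44 mm tall; z up along the stem, x and y square to the flats). Under the head a round collar, 44 mm across and 5 mm thick, its underside 27 mm below this point; then the round shank. One stem hangs by its collar in the valve, the other two in the rack; which is where is drawn anew.
- stem_c_head (a point): Centre, half-way up, of the square head of one of three steel valve stems (head 24 x 24 mm, 44 mm tall; z up along the stem, x and y square to the flats). Under the head a round collar, 44 mm across and 5 mm thick, its underside 27 mm below this point; then the round shank. One stem hangs by its collar in the valve, the other two in the rack; which is where is drawn anew.
- stem_a_foot (a point): Centre of the flat foot of the stem whose head is stem_a_head, 137 mm below that head's centre along the stem.
- stem_b_foot (a point): Centre of the flat foot of the stem whose head is stem_b_head, 137 mm below that head's centre along the stem.
- stem_c_foot (a point): Centre of the flat foot of the stem whose head is stem_c_head, 137 mm below that head's centre along the stem.
- valve_mouth (a point): Centre of the top face of the open bronze valve body (fixed, 120 mm tall, round top flange 92 mm across with a 32 mm bore; square body, bolted foot, steel lever on its side at 60 mm height). The stem to be gauged hangs in this bore, its collar on the flange.
- ring1 (a point): Centre of the top face of ring 1, the uppermost of the ring gauge: five aluminium rings, 56 mm outside, 5 mm thick, one under the other, tops 20 mm apart. Bores from the top 33, 28, 23, 18, 13 mm, square-edged. This face is 130 mm above the table at rest. The axis (z) is upright; rings 2 to 5 each sit 3 mm off it, to a side not told. All ride on a spring (column), this point too.
- column (a joint): How far the ring column is pressed down on its spring, m: 0 at rest, 0.014 at its bottom stop. It starts to give at a total downward load of 7 to 8 N (it carries a stem's weight without moving) and then gives 1 mm for each further newton.
- rack_left (a point): Centre of the left hole (32 mm) in the top face of the fixed spare-stem rack: a steel box 200 mm by 80 mm, top 120 mm above the table, two holes 100 mm apart. A spare stem hangs in each hole by its collar.
- rack_right (a point): Centre of the right hole of the spare-stem rack, as rack_left.
- nipple: Bystander, to be left as it lies: short steel pipe nipple lying on its side, 30 mm thick, 90 mm long along x; origin under its middle.
- cap: Bystander, to be left as it lies: red plastic cap, 36 mm across, 16 mm tall; origin under its centre.
- flange: Bystander, to be left as it lies: black pipe flange lying flat, 116 mm across, 34 mm tall; origin under its centre.
- old_valve: Bystander, to be left as it lies: second, closed bronze valve, 120 mm tall, 100 mm across; origin under its centre.
- tall_nipple: Bystander, to be left as it lies: steel pipe nipple standing upright, 48 mm across, 110 mm tall; origin under its centre.
- spanner: Bystander, to be left as it lies: open-ended steel spanner lying flat, about 0.2 m long along x; origin under it.
- stem_a: The whole stem under stem_a_head; origin at the centre of its collar's underside. Its round shank is 110 mm long below that; of the three stems one has a shank 26 mm thick, one 21 and one 16 (not told which: heads alike, hollow). Flat foot, edge chamfered 0.8 mm. Steel, 0.25 to 0.65 kg.
- stem_b: The whole stem under stem_b_head; origin at the centre of its collar's underside. Its round shank is 110 mm long below that; of the three stems one has a shank 26 mm thick, one 21 and one 16 (not told which: heads alike, hollow). Flat foot, edge chamfered 0.8 mm. Steel, 0.25 to 0.65 kg.
- stem_c: The whole stem under stem_c_head; origin at the centre of its collar's underside. Its round shank is 110 mm long below that; of the three stems one has a shank 26 mm thick, one 21 and one 16 (not told which: heads alike, hollow). Flat foot, edge chamfered 0.8 mm. Steel, 0.25 to 0.65 kg.
- gauge: The whole ring gauge with its foot; origin on the table under the column's axis. Round steel foot 116 mm across, 12 mm thick, fixed.
Things that resemble listed ones, but are neither listed nor needed, are in the scene too. What is shaped like the part that bears rack_left but green or turquoise is not meant.

How it is judged:
By the outcome, as a careful person would: the job done as asked, in the order asked, and still so for the second after the job is handed in, with the robot touching nothing.
It also fails if it takes over 72 s, if anything falls off the work surface, if the arm or the gripper's body presses on something with over 40 N, if the wrist force passes 120 N, or if a joint passes its speed limit or range.

## Robot

A 7-joint arm with a two-finger parallel gripper is mounted at the origin on the work surface. World frame = base frame: x ahead of the robot, y to its left, z up, the work surface at z = 0. Lengths are in m, angles in rad, forces in N, time in s.
With the tool pointing down it reaches from about 0.4 to 0.925 m from the base axis. Payload 4.1 kg.
Tool frame: the origin (TCP) lies at the very end of the fingers, on their centre line; the grasp point (between the pads) lies 19 mm behind it; z points along the fingers, y is the line along which they close (so a half turn about z gives the same grasp; the last joint's range is limited). The gripper opens to 85 mm and grips with 20 to 120 N. Pads are 22 mm wide; open, the fingers measure 114 mm over their backs; the gripper's body (76 mm by 85 mm) begins 54 mm behind the grasp point. The pads swing forward as they close: fully open they stand 13 mm farther back than shut.
Start: joints at [-1.333, 0.398, 0.045, 1.537, -0.019, 1.207, -0.051], TCP at [0.215, 0.614, 0.231] pointing down, gripper open.
Joint ranges: [-2.82, 2.82], [-0.49, 2.23], [-1.37, 1.46], [0, 2.46], [-1.36, 4.5], [0.23, 2], [-2.94, 2.94]. Speed limits (rad/s): [2.57, 2.57, 3.14, 3.14, 3.14, 3.14, 3.14].

## Interface

Orientations are given as [roll, pitch, yaw] about the fixed x, y, z axes, in that order (R = Rz(yaw) Ry(pitch) Rx(roll)).
In Python, from station import status, camera, camera_info, finish_job gives the robot as it stands.
- The arm moves only by the tool drive_tool, never from a script. Its argument "targets" is text: rows parted by semicolons, each of 7 numbers parted by spaces: the turn, a rotation vector about the tool's x, y, z in rad, then the shift along the tool's x, y, z in mm, then the finger opening in mm, from 0 to 85.4. A call has 1 to 20 rows; each row is the pose to reach, as a shift and turn from the pose commanded when the call began, along the tool's axes at that moment; what a row does not reach only later rows make up. A row lasts 1/10 s, in which the tool goes at most 50 mm and 8.59 degrees, less where a joint would pass 70% of its speed; a pose out of reach is approached as far as the arm can. A call with a gripper value outside its range is refused whole. The fingers move at their own pace and stop on an object; "force" is the grip in N (left out, the last holds). Time passes only in rows, so rows that repeat a pose let the fingers close. It gives the time, the measured TCP pose, the force, the opening and the grip force at its end, in the units of the state.
- status.observe(): the state, without advancing time (a new reading comes with each control period).
- camera(name): name is "scene" or "top" or "wrist"; returns (picture, depth): 480x640x3 uint8, blue, green, red; 480x640 float32, m along the optical axis (not along the pixel's ray), 0 where there is no reading.
- camera_info(name): a dict with "vertical_fov" (degrees; the focal length in pixels is half the picture's height over the tangent of half this angle, whatever the lens; pixels are square), "cx", "cy" (the principal point, pixels), "eye" and "orientation" of the camera in the world; the wrist camera has in their place "hand_eye" (4x4, takes a point from camera to tool coordinates, whose origin is the TCP and whose axes are the flange's). Camera axes: x right, y up, looking along -z (the intrinsics and any distortion apply to the point x, -y, -z); pixel columns grow to the right and rows downward; lengths in m; the calibration is good to about 2 mm. A picture is of the moment at which its call begins: read the wrist's pose just before it. camera_info takes no time and is no camera call.
- finish_job(): hands the job in; it is judged then, once.
The state is a dict: "time_s": time; "joint_pos": joint angles; "qd": joint speeds; "effort": joint torques, N m; "tcp_pos": TCP position; "ee_rot": TCP orientation; "contact_force": force on the tool from outside, world axes, zero at the start; "ft_torque": the same for the moment, N m; "opening": finger opening in m; "grasp_force": force on a finger pad.
Only numpy, scipy, OpenCV 4.12 (cv2) and the standard library are available. Lean on these libraries where they do the work, as an engineer would, in place of code of your own. Each camera call takes 0.05 s, during which the arm holds its last target. There are 200 camera calls.

## Working session

There is one attempt and no reset: what is moved stays moved. The work goes in short steps, Python scripts to look and compute and a tool call to move; the robot and the scene stay as the last step left them, time stands still between calls to the robot, and variables do not carry over. Pictures are saved under pics/ and viewed, at most 10 in all, crops included, and the job is handed in when it is done.

Besides the shell and the picture viewer there is one more tool, called after "Call:" as a command line: name --argument value ..., lists and objects as JSON in quotes. drive_tool: Moves the arm, as the interface text tells. Its arguments: {"type":"object","properties":{"targets":{"type":"string"},"force":{"type":"number"}},"required":["targets"]}

```bash
ls; mkdir -p pics; cat > h.py <<'E'
import numpy as np, cv2
from scipy.spatial.transform import Rotation as R
from station import status, camera, camera_info, finish_job
def rotm(o):
    o=np.array(o,float)
    if o.shape==(3,3): return o
    return (R.from_euler('xyz',o) if o.size==3 else R.from_quat(o)).as_matrix()
def grab(name):
    s=status.observe(); ci=camera_info(name); im,d=camera(name)
    f=240/np.tan(np.radians(ci['vertical_fov'])/2)
    if name=='wrist':
        T=np.eye(4);T[:3,:3]=rotm(s['ee_rot']);T[:3,3]=s['tcp_pos'];M=T@np.array(ci['hand_eye'])
    else:
        M=np.eye(4);M[:3,:3]=rotm(ci['orientation']);M[:3,3]=ci['eye']
    return im,d,dict(f=f,cx=ci['cx'],cy=ci['cy'],M=M,info=ci)
def ray(c,u,v):
    k=c['info'].get('distortion',None)
    x=(u-c['cx'])/c['f'];y=(v-c['cy'])/c['f']
    return c['M'][:3,3],c['M'][:3,:3]@np.array([x,-y,-1])
def onz(c,u,v,z):
    o,r=ray(c,u,v);return o+r*(z-o[2])/r[2]
def dep(c,d,u,v):
    o,r=ray(c,u,v);return o+r*d[int(round(v)),int(round(u))]
def cloud(c,d):
    v,u=np.mgrid[:480,:640]
    p=np.stack([(u-c['cx'])/c['f']*d,-(v-c['cy'])/c['f']*d,-d],-1)
    return p@c['M'][:3,:3].T+c['M'][:3,3]
def tri(c1,p1,c2,p2):
    o1,r1=ray(c1,*p1);o2,r2=ray(c2,*p2)
    t=np.linalg.lstsq(np.stack([r1,-r2],1),o2-o1,rcond=None)[0]
    a,b=o1+t[0]*r1,o2+t[1]*r2
    return (a+b)/2,np.linalg.norm(a-b)
E
python3 - <<'E'
from h import *
for n in ['scene','top','wrist']:
    im,d,c=grab(n);cv2.imwrite(f'pics/{n}0.png',im);np.savez(f'{n}0.npz',im=im,d=d);print(n,c['info'],(d>0).mean())
print(status.observe())
E
```

```text
pics
scene {'vertical_fov': 44.86760874943482, 'cx': 318.7503054937717, 'cy': 238.59006621284246, 'eye': array([1.08097952, 0.07884838, 1.05953241]), 'orientation': array([ 0.55752624, -0.00201736,  1.74178313])} 0.996103515625
top {'vertical_fov': 55.19839443879963, 'cx': 318.5406110564435, 'cy': 237.3683466170008, 'eye': array([ 0.41463431, -0.01373961,  1.06859354]), 'orientation': array([ 0.11026537, -0.00933795, -1.54329768])} 0.996015625
wrist {'vertical_fov': 67.26799207910183, 'cx': 322.74440766295675, 'cy': 240.57633140291227, 'hand_eye': array([[-1.35269945e-04,  9.63585115e-01,  2.67401772e-01,
         6.70078068e-02],
       [ 9.99998788e-01, -2.84384114e-04,  1.53064835e-03,
        -1.85531386e-04],
       [ 1.55095478e-03,  2.67401655e-01, -9.63583909e-01,
        -1.41766638e-01],
       [ 0.00000000e+00,  0.00000000e+00,  0.00000000e+00,
         1.00000000e+00]])} 0.9958430989583333
{'time_s': 0.15, 'joint_pos': array([-1.33298504,  0.39900543,  0.04503674,  1.53760718, -0.0187081 ,
        1.20689919, -0.05068692]), 'qd': array([-7.88045241e-04, -1.35411012e-03,  1.30368586e-03, -3.71465722e-03,
        8.44770180e-05,  2.05589210e-03, -1.00207887e-03]), 'effort': array([ 2.17398803e-03, -4.75555730e+01,  1.36690781e+00, -2.54515511e+01,
        1.18816289e-02,  6.34132972e-03,  1.96777016e-06]), 'tcp_pos': array([0.2146179 , 0.61302513, 0.23050544]), 'ee_rot': array([-3.14009797e+00,  9.47819742e-05,  2.80490585e+00]), 'contact_force': array([-0.40798607, -0.37924611,  0.13615132]), 'ft_torque': array([ 0.06333931,  0.02305936, -0.04777032]), 'grasp_force': 0.0, 'opening': 0.08544686168474448}
```

View pics/top0.png

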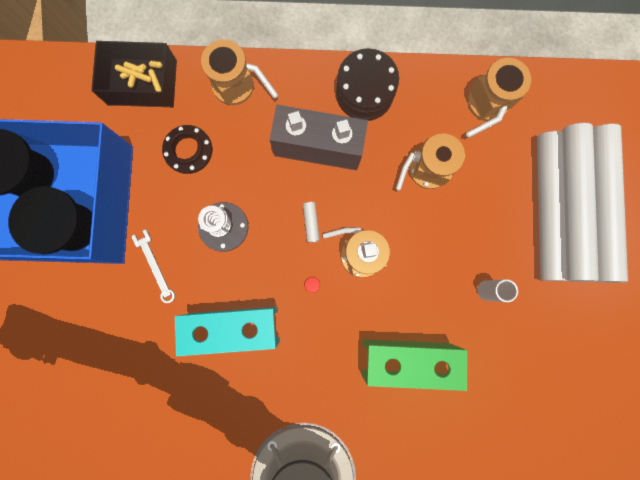

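View pics/scene0.png

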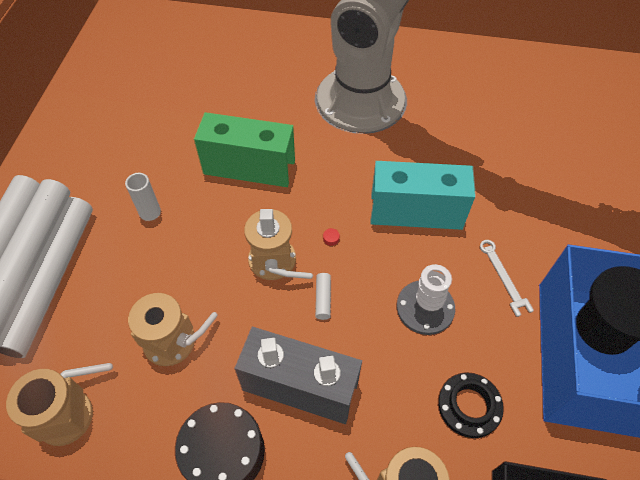

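The top view shows the valve with the stem at about (367,250), the gauge at (215,222) and the dark spare rack at (318,137), holding two stems. The turquoise and green racks, empty valves and old valve are not meant. The only orange valve holding a stem is the one at (367,253); in the scene view it is at (268,222).

```bash
python3 - <<'E'
from h import *
out={}
pix={}
for n in ['scene','top']:
    im,d,c=grab(n);P=cloud(c,d);out[n]=c
    boxes={'scene':{'head':(245,200,295,245),'ring':(412,260,460,312),'rack1':(255,335,285,365),'rack2':(312,352,345,385)},'top':{'head':(345,232,390,272),'ring':(192,200,238,245),'rack1':(280,105,310,138),'rack2':(330,115,358,145)}}[n]
    for k,(a,b,e,f) in boxes.items():
        Z=P[b:f,a:e,2]; zz=Z[(Z>0.1)&(Z<0.25)]
        top=np.percentile(zz,97)
        m=(Z>top-0.008)&(Z<0.25); m=cv2.morphologyEx(m.astype(np.uint8),cv2.MORPH_OPEN,np.ones((2,2)))
        cs,_=cv2.findContours(m,cv2.RETR_EXTERNAL,cv2.CHAIN_APPROX_NONE); cc=max(cs,key=cv2.contourArea)
        (u,v),(w,h),an=cv2.minAreaRect(cc); u+=a;v+=b
        pix[n,k]=(u,v);box=cv2.boxPoints(cv2.minAreaRect(cc))+[a,b]
        q=np.array([onz(c,x,y,top) for x,y in box])
        e1=q[1]-q[0];e2=q[2]-q[1]
        print(n,k,np.round([u,v,w,h,an],1),'top',round(top,4),np.round(onz(c,u,v,top),4),'size',np.round([np.linalg.norm(e1),np.linalg.norm(e2)],4),'yaw',round(np.degrees(np.arctan2(e1[1],e1[0]))%90,1))
for k in ['head','ring','rack1','rack2']:
    print(k,tri(out['scene'],pix['scene',k],out['top'],pix['top',k]))
im=camera('top')[0]
cv2.imwrite('pics/crop1.png',cv2.hconcat([cv2.resize(im[195:305,310:430],(400,400),interpolation=3),cv2.resize(im[180:280,180:280],(400,400),interpolation=3)]))
E
```

```text
scene head [266.5 216.   12.   13.   90. ] top 0.1698 [ 0.5021 -0.1173  0.1698] size [0.0242 0.0268] yaw 9.9
scene ring [436.5 278.5  29.7  26.9  45. ] top 0.1331 [0.5586 0.2058 0.1331] size [0.0552 0.0548] yaw 55.6
scene rack1 [269.1 346.4  15.5  14.8  82.9] top 0.1709 [ 0.7506 -0.0577  0.1709] size [0.0239 0.0266] yaw 17.5
scene rack2 [327.7 364.5  15.3  15.1  80.5] top 0.1707 [0.7642 0.0405 0.1707] size [0.0242 0.0252] yaw 19.7
top head [371.2 250.7  12.3  12.3  80.5] top 0.1704 [ 0.4909 -0.1235  0.1704] size [0.0243 0.0242] yaw 11.1
top ring [212.  219.5  25.   26.   90. ] top 0.1334 [0.5491 0.2002 0.1334] size [0.0535 0.0519] yaw 1.7
top rack1 [295.5 119.   12.3  11.7  71.6] top 0.1707 [0.7539 0.0339 0.1707] size [0.0238 0.0258] yaw 20.9
top rack2 [344.  127.4  12.   11.7  71.6] top 0.1709 [ 0.7394 -0.0646  0.1709] size [0.0239 0.025 ] yaw 20.7
head (array([ 0.49191051, -0.12315955,  0.15400986]), np.float64(0.004735275641207012))
ring (array([0.55096003, 0.20569227, 0.11865547]), np.float64(0.00427957370455577))
rack1 (array([ 0.75292186, -0.00991974,  0.20620753]), np.float64(0.08729293111624596))
rack2 (array([ 0.75097841, -0.01363767,  0.13907401]), np.float64(0.10537031619719744))
```

View pics/crop1.png

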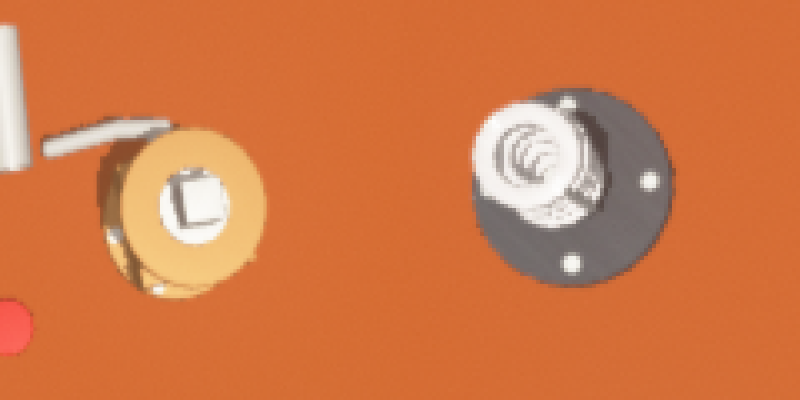

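The enlarged crop confirms the stem: square head at top (371,251), in the bronze valve, head top at about 0.170. The ring gauge is at top (212,220), at about 0.133. The fixed views disagree by about 1 cm, so I'll look from close by with the wrist camera.

Call:
drive_tool --targets "0 0 0.1 -30 -20 -10 85; 0 0 0.2 -65 -45 -20 85; 0 0 0.3 -102 -70 -30 85; 0 0 0.4 -140 -95 -30 85; 0 0 0.5 -180 -122 -30 85; 0 0 0.6 -220 -150 -30 85; 0 0 0.7 -260 -178 -30 85; 0 0 0.8 -300 -205 -30 85; 0 0 0.9 -340 -232 -30 85; 0 0 1.0 -380 -260 -30 85; 0 0 1.051 -420 -287 -30 85; 0 0 1.051 -450 -307 -30 85; 0 0 1.051 -475 -325 -30 85; 0 0 1.051 -488 -333 -30 85; 0 0 1.051 -488 -333 -30 85; 0 0 1.051 -488 -333 -30 85; 0 0 1.051 -488 -333 -30 85"

```text
time_s: 2.0
tcp_pos: [0.5645, 0.1398, 0.2611]
ee_rot: [-3.141, -0.001, 1.756]
contact_force: [0.6, 0.3, 0.3]
opening: 0.0848
grasp_force: 0.0
```

```bash
python3 - <<'E'
from h import *
s=status.observe();print(s['tcp_pos'],s['ee_rot'],s['joint_pos'],s['qd'].round(3),s['contact_force'])
im,d,c=grab('wrist');np.savez('w1.npz',im=im,d=d,M=c['M'])
P=cloud(c,d)
for z in [.13,.11,.09,.07,.05]:
    m=(abs(P[...,2]-z-0.002)<0.006)&(np.hypot(P[...,0]-.554,P[...,1]-.203)<.045)
    q=P[m];print(z,m.sum(),np.median(q,0).round(4))
cv2.imwrite('pics/w1.png',im)
E
```

```text
[0.56452367 0.13979811 0.26113869] [-3.14099876e+00 -1.09232671e-03  1.75637947e+00] [-7.19678560e-01  2.82062327e-01  5.02475160e-01  1.67585951e+00
 -1.44371646e-01  1.22094893e+00  1.41166079e-03] [-0.006 -0.004 -0.001  0.001  0.002  0.     0.002] [0.59961274 0.32509731 0.31643974]
0.13 2995 [0.5528 0.2048 0.129 ]
0.11 638 [0.5466 0.2062 0.1089]
0.09 393 [0.5566 0.1966 0.089 ]
0.07 268 [0.5596 0.2005 0.069 ]
0.05 172 [0.5578 0.2054 0.0489]
```

View pics/w1.png

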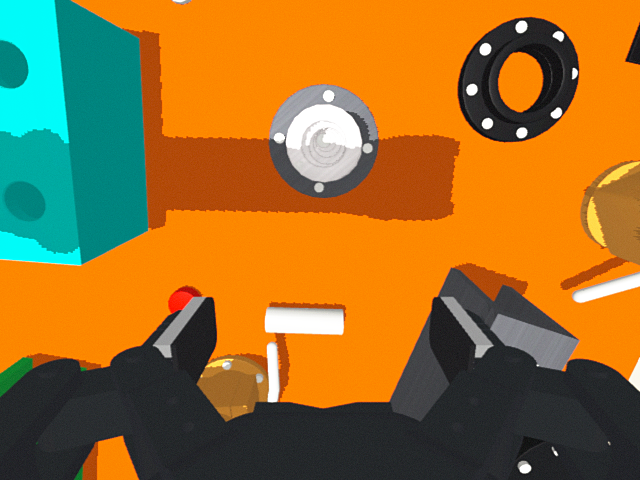

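The wrist view shows the gauge centred near (323,145), with its nested bores visible from straight above; the depth heights agree with the text (0.129, 0.109 and so on). Next I fit the bore circles.

```bash
cat > rings.py <<'E'
from h import *
from scipy.optimize import least_squares
def rings(d,c,near,off=-0.001):
    P=cloud(c,d);K=np.ones((3,3),np.uint8);res=[]
    for i,(z,D) in enumerate(zip([.13,.11,.09,.07,.05],[33,28,23,18,13])):
        z=z+off; reg=np.hypot(P[...,0]-near[0],P[...,1]-near[1])<.06
        lev=(reg&(abs(P[...,2]-z)<.0015)).astype(np.uint8); deep=(reg&(P[...,2]<z-.0015)).astype(np.uint8)
        e=(cv2.dilate(deep,K)>0)&(lev>0)
        v,u=np.nonzero(e)
        q=np.array([onz(c,a,b,z) for a,b in zip(u,v)])
        r=np.hypot(*(q[:,:2]-near[:2]).T); q=q[r<D/2000+.005,:2]
        pix=.5*z*0+ .0003
        f=lambda p:np.hypot(*(q-p).T)-D/2000-pix
        s=least_squares(f,near[:2],loss='soft_l1',f_scale=.0005)
        g=least_squares(lambda p:np.hypot(*(q-p[:2]).T)-p[2],[*near[:2],D/2000],loss='soft_l1',f_scale=.0005)
        res.append(s.x);print(i+1,len(q),'c',s.x.round(4),'rms',np.sqrt(np.mean(s.fun**2)).round(5),'free',g.x.round(4),'off',((s.x-res[0])*1000).round(1))
    return np.array(res)
if __name__=='__main__':
    w=np.load('w1.npz');ci=camera_info('wrist')
    c=dict(f=240/np.tan(np.radians(ci['vertical_fov'])/2),cx=ci['cx'],cy=ci['cy'],M=w['M'])
    r=rings(w['d'],c,np.array([.554,.203]));np.save('r1.npy',r)
E
python3 rings.py
```

```text
Traceback (most recent call last):
  File "rings.py", line 21, in <module>
    r=rings(w['d'],c,np.array([.554,.203]));np.save('r1.npy',r)
  File "rings.py", line 10, in rings
    q=np.array([onz(c,a,b,z) for a,b in zip(u,v)])
                ~~~^^^^^^^^^
  File "h.py", line 21, in onz
    o,r=ray(c,u,v);return o+r*(z-o[2])/r[2]
        ~~~^^^^^^^
  File "h.py", line 17, in ray
    k=c['info'].get('distortion',None)
      ~^^^^^^^^
KeyError: 'info'
```

```bash
sed -i '/distortion/d' h.py; python3 rings.py
```

```text
1 267 c [0.553  0.2035] rms 0.00141 free [0.553  0.2035 0.0172] off [0. 0.]
2 183 c [0.5555 0.2025] rms 0.00128 free [0.5555 0.2025 0.0146] off [ 2.4 -1. ]
3 134 c [0.5558 0.2042] rms 0.00097 free [0.5559 0.2043 0.0121] off [2.8 0.8]
4 111 c [0.5547 0.2056] rms 0.00109 free [0.5547 0.2057 0.0098] off [1.7 2.2]
5 76 c [0.5532 0.2062] rms 0.00135 free [0.5531 0.2062 0.0074] off [0.2 2.8]
```

Call:
drive_tool --targets "0 0 0 -25 -12 0 85; 0 0 0 -60 -29 0 85; 0 0 0 -100 -48 0 85; 0 0 0 -140 -67 0 85; 0 0 0 -180 -87 0 85; 0 0 0 -215 -104 0 85; 0 0 0 -236 -114 0 85; 0 0 0 -243 -117 0 85; 0 0 0 -243 -117 0 85; 0 0 0 -243 -117 0 85; 0 0 0 -243 -117 0 85"

```text
time_s: 3.15
tcp_pos: [0.4952, -0.12, 0.2611]
ee_rot: [-3.142, -0.001, 1.758]
contact_force: [-0.1, 0.2, 0.2]
opening: 0.0849
grasp_force: 0.0
```

```bash
python3 - <<'E'
from h import *
s=status.observe();print(s['tcp_pos'],s['ee_rot'],s['contact_force'])
im,d,c=grab('wrist');P=cloud(c,d)
near=np.hypot(P[...,0]-.496,P[...,1]+.12)<.04
Z=P[...,2]
m=(near&(Z>.16)&(Z<.18)).astype(np.uint8)
cs,_=cv2.findContours(m,0,1);cc=max(cs,key=cv2.contourArea);z=np.median(Z[m>0])
q=np.array([onz(c,*p[0],z)[:2] for p in cc]).astype(np.float32)
r=cv2.minAreaRect(q*1000);print('head',r,z,'meanpts',P[m>0].mean(0))
for lo,hi,nm in [(.118,.1225,'flange'),(.1225,.13,'collar')]:
    mm=near&(Z>lo)&(Z<hi);print(nm,mm.sum(),np.median(Z[mm]) if mm.any() else 0)
mm=near&(Z>.122)&(Z<.128);q=P[mm][:,:2];(x,y),rr=cv2.minEnclosingCircle((q*1000).astype(np.float32));print('collar',x,y,rr)
E
```

```text
[ 0.49524695 -0.11998718  0.26109898] [-3.14153491e+00 -5.95736855e-04  1.75764875e+00] [-0.07287116  0.19502965  0.19205934]
head ((495.127685546875, -120.50756072998047), (23.31928825378418, 24.671218872070312), 10.71463394165039) 0.1680359451549675 meanpts [ 0.49512584 -0.12049018  0.16773504]
flange 4772 0.11926889367929003
collar 995 0.12422391247262904
collar 495.3215026855469 -121.56468200683594 21.796783447265625
```

Call:
drive_tool --targets "0 0 0 0 0 20 85; 0 0 0 0 0 45 85; 0 0 0 -0.5 0 70 85; 0 0 0 -0.5 0 95 85; 0 0 0 -0.5 0 112 85; 0 0 0 -0.5 0 124 85; 0 0 0 -0.5 0 130 85; 0 0 0 -0.5 0 130 85; 0 0 0 -0.5 0 130 60; 0 0 0 -0.5 0 130 40; 0 0 0 -0.5 0 130 20; 0 0 0 -0.5 0 130 10; 0 0 0 -0.5 0 130 10; 0 0 0 -0.5 0 130 10; 0 0 0 -0.5 0 130 10; 0 0 0 -0.5 0 130 10; 0 0 0 -0.5 0 130 10" --force 60

```text
time_s: 4.9
tcp_pos: [0.4953, -0.1227, 0.1318]
ee_rot: [3.14, 0.0, 1.754]
contact_force: [0.8, 0.4, 4.8]
opening: 0.0232
grasp_force: 59.7
```

Call:
drive_tool --targets "0 0 0 0 0 -5 10; 0 0 0 0 0 -12 10; 0 0 0 0 0 -22 10; 0 0 0 0 0 -34 10; 0 0 0 0 0 -46 10; 0 0 0 0 0 -58 10; 0 0 0 0 0 -70 10; 0 0 0 0 0 -82 10; 0 0 0 0 0 -94 10; 0 0 0 0 0 -106 10; 0 0 0 0 0 -118 10; 0 0 0 0 0 -130 10; 0 0 0 0 0 -142 10; 0 0 0 0 0 -154 10; 0 0 0 0 0 -164 10; 0 0 0 0 0 -170 10; 0 0 0 0 0 -172 10; 0 0 0 0 0 -172 10; 0 0 0 0 0 -172 10; 0 0 0 0 0 -172 10"

```text
time_s: 6.9
tcp_pos: [0.4943, -0.1227, 0.3027]
ee_rot: [-3.14, -0.0, 1.754]
contact_force: [0.4, 0.5, -4.3]
opening: 0.0232
grasp_force: 59.3
```

```bash
cat > stem.py <<'E'
from h import *
im,d,c=grab('wrist');s=status.observe();P=cloud(c,d)
T=rotm(s['ee_rot']);L=(P-s['tcp_pos'])@T   # tool coords
m=(abs(L[...,0])<.04)&(abs(L[...,1])<.035)&(L[...,2]>.025)&(L[...,2]<.135)
q=L[m];print(m.sum(),s['tcp_pos'],s['contact_force'],s['ee_rot'])
from scipy.optimize import least_squares
q=q[(q[:,2]>.03)&(q[:,2]<.12)]
f=lambda p:np.hypot(q[:,0]-p[0]-p[2]*q[:,2],q[:,1]-p[1]-p[3]*q[:,2])-p[4]
for _ in range(2):
  r=least_squares(f,[0,0,0,0,.01],loss='soft_l1',f_scale=.0005);p=r.x
print('stem axis tool: x0,y0,slopes,radius',p.round(5),'rms',np.sqrt(np.mean(r.fun**2)),'zrange',q[:,2].min(),q[:,2].max())
zf=.121
print('foot tool xy mm',((p[:2]+p[2:4]*zf)*1000).round(2),'head',((p[:2]-p[2:4]*.016)*1000).round(2),'zmax',L[m][:,2].max())
cv2.imwrite('pics/stem.png',im)
E
python3 stem.py; python3 -c "
from h import *
im,d,c=grab('scene');cv2.imwrite('pics/s2.png',im[120:330,180:480])"
```

```text
476 [ 0.49433715 -0.12269218  0.30280056] [-0.32419615 -0.5398439  -4.06943524] [-3.14062763e+00 -2.55186272e-04  1.75385458e+00]
stem axis tool: x0,y0,slopes,radius [ 0.00102  0.00014 -0.00157 -0.00034  0.00778] rms 0.00015037521253032926 zrange 0.05943699354411374 0.11997392075748206
foot tool xy mm [0.83 0.1 ] head [1.04 0.15] zmax 0.12149469889587373
```

View pics/stem.png

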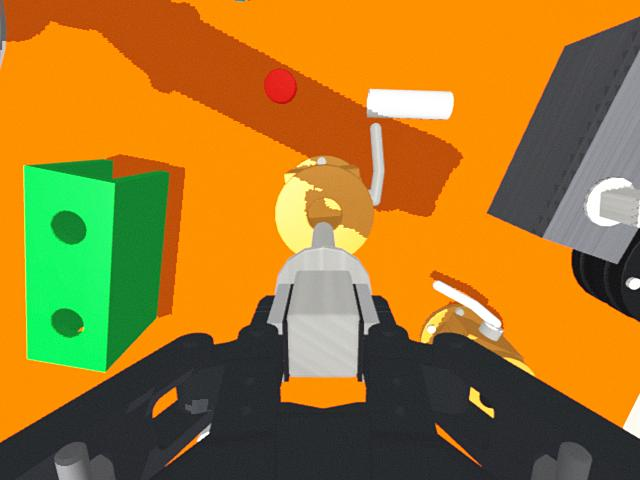

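The grasped stem's shank radius measures 7.8 mm, so it is the 16 mm stem. It hangs upright and its foot is 121 mm below the TCP. It should pass rings 1 to 4 and stop on ring 5 (13 mm bore, top at 50 mm).

Call:
drive_tool --targets "0 0 0 8 3 0 10; 0 0 0 24 9 0 10; 0 0 0 48 18 0 10; 0 0 0 76 29 0 10; 0 0 0 104 40 0 10; 0 0 0 132 50.5 0 10; 0 0 0 160 61.3 0 10; 0 0 0 188 72 0 10; 0 0 0 216 82.7 0 10; 0 0 0 244 93.5 0 10; 0 0 0 268 102.6 0 10; 0 0 0 288 110.3 0 10; 0 0 0 302 115.6 0 10; 0 0 0 309 118.3 0 10; 0 0 0 311 119.1 0 10; 0 0 0 311 119.1 0 10; 0 0 0 311 119.1 0 10; 0 0 0 311 119.1 0 10; 0 0 0 311 119.1 0 10"

```text
time_s: 8.9
tcp_pos: [0.5552, 0.204, 0.3035]
ee_rot: [3.141, -0.0, 1.753]
contact_force: [-0.6, -0.3, -4.5]
opening: 0.0231
grasp_force: 59.2
```

```bash
cat >> stem.py <<'E'
foot=s['tcp_pos']+T@np.array([*(p[:2]+p[2:4]*zf),zf])
print('foot world',foot.round(4))
near=np.hypot(P[...,0]-.553,P[...,1]-.2035)<.04
mm=near&(abs(P[...,2]-.129)<.002)
v,u=np.nonzero(mm)
if mm.sum()>300:
    (x,y),r_=cv2.minEnclosingCircle((P[mm][:,:2]*1000).astype(np.float32));print('ring1 outer',x,y,r_,mm.sum())
    e=cv2.morphologyEx(mm.astype(np.uint8),cv2.MORPH_GRADIENT,np.ones((3,3)))&mm
    q2=P[e>0][:,:2];q2=q2[np.hypot(*(q2-[x/1000,y/1000]).T)>.024]
    g=least_squares(lambda p:np.hypot(*(q2-p).T)-.0278,[.553,.2035],loss='soft_l1',f_scale=.0005);print('ring1 fit outer',g.x.round(4),len(q2))
E
python3 stem.py
```

```text
476 [0.55514461 0.2041508  0.30344323] [ 0.37167694 -0.42537345 -4.36163914] [ 3.14146184e+00 -1.55534159e-04  1.75297438e+00]
stem axis tool: x0,y0,slopes,radius [ 0.00065  0.00026 -0.00078 -0.0003   0.0078 ] rms 0.0001548820022469822 zrange 0.05942897700099354 0.11997646462634128
foot tool xy mm [0.55 0.23] head [0.66 0.27] zmax 0.12212542338630902
foot world [0.5553 0.2048 0.1824]
ring1 outer 552.9510498046875 203.55856323242188 27.880008697509766 1603
ring1 fit outer [0.5527 0.2032] 250
```

Call:
drive_tool --targets "0 0 0 0.8 -0.5 3 10; 0 0 0 0.8 -0.5 10 10; 0 0 0 0.8 -0.5 18 10; 0 0 0 0.8 -0.5 26 10; 0 0 0 0.8 -0.5 34 10; 0 0 0 0.8 -0.5 41 10; 0 0 0 0.8 -0.5 46 10; 0 0 0 0.8 -0.5 50 10; 0 0 0 0.8 -0.5 54 10; 0 0 0 0.8 -0.5 58 10; 0 0 0 0.8 -0.5 62 10; 0 0 0 0.8 -0.5 66 10; 0 0 0 0.8 -0.5 69 10; 0 0 0 0.8 -0.5 72 10; 0 0 0 0.8 -0.5 74 10; 0 0 0 0.8 -0.5 76 10; 0 0 0 0.8 -0.5 78 10; 0 0 0 0.8 -0.5 79 10; 0 0 0 0.8 -0.5 79 10"

```text
time_s: 10.85
tcp_pos: [0.5544, 0.2054, 0.2242]
ee_rot: [-3.141, -0.0, 1.754]
contact_force: [0.1, 0.7, -3.5]
opening: 0.0233
grasp_force: 59.3
```

```bash
sed -i 's/(L\[...,2\]>.025)&(L\[...,2\]<.135)/(L[...,2]>.025)\&(P[...,2]>.135)/' stem.py; python3 stem.py; python3 -c "
from h import *
print([status.observe()['contact_force'].round(1) for i in range(2)],status.observe()['ft_torque'])"
```

```text
251 [0.55450016 0.20547625 0.22430093] [-1.39861422  0.60077745 -4.83780838] [ 3.14155008e+00 -8.07502134e-05  1.75393309e+00]
stem axis tool: x0,y0,slopes,radius [ 9.80e-04 -2.00e-05 -2.31e-03  1.19e-03  7.76e-03] rms 0.00016663380236097908 zrange 0.059778210035496444 0.08917465609932354
foot tool xy mm [0.7  0.12] head [ 1.01 -0.04] zmax 0.08917465609932354
foot world [0.5545 0.2062 0.1033]
ring1 outer 553.0748291015625 203.72412109375 27.78238296508789 2046
ring1 fit outer [0.5533 0.203 ] 224
[array([-1.4,  0.6, -4.8]), array([-1.4,  0.6, -4.8])] [-0.03860167  0.02605081  0.00050555]
```

Call:
drive_tool --targets "0 0 0 -0.3 0 2 10; 0 0 0 -0.3 0 4 10; 0 0 0 -0.3 0 6 10; 0 0 0 -0.3 0 8 10; 0 0 0 -0.3 0 10 10; 0 0 0 -0.3 0 12 10; 0 0 0 -0.3 0 14 10; 0 0 0 -0.3 0 16 10; 0 0 0 -0.3 0 18 10; 0 0 0 -0.3 0 20 10; 0 0 0 -0.3 0 22 10; 0 0 0 -0.3 0 24 10; 0 0 0 -0.3 0 26 10; 0 0 0 -0.3 0 27.5 10; 0 0 0 -0.3 0 28.5 10; 0 0 0 -0.3 0 29 10; 0 0 0 -0.3 0 29 10; 0 0 0 -0.3 0 29 10"

```text
time_s: 12.7
tcp_pos: [0.5546, 0.2052, 0.1954]
ee_rot: [3.141, -0.0, 1.754]
contact_force: [0.2, -0.6, -3.8]
opening: 0.0235
grasp_force: 59.3
```

Call:
drive_tool --targets "0 0 0 0 0 1 10; 0 0 0 0 0 2 10; 0 0 0 0 0 3 10; 0 0 0 0 0 4 10; 0 0 0 0 0 5 10; 0 0 0 0 0 6 10; 0 0 0 0 0 7 10; 0 0 0 0 0 7.5 10; 0 0 0 0 0 7.5 10; 0 0 0 0 0 7.5 10"

```text
time_s: 13.7
tcp_pos: [0.5546, 0.2051, 0.1878]
ee_rot: [3.141, -0.0, 1.754]
contact_force: [1.0, -0.1, -4.1]
opening: 0.0233
grasp_force: 59.3
```

Call:
drive_tool --targets "0 0 0 0 0 1 10; 0 0 0 0 0 2 10; 0 0 0 0 0 3 10; 0 0 0 0 0 4 10; 0 0 0 0 0 5 10; 0 0 0 0 0 6 10; 0 0 0 0 0 7 10; 0 0 0 0 0 8 10; 0 0 0 0 0 9 10; 0 0 0 0 0 10 10; 0 0 0 0 0 11 10; 0 0 0 0 0 12 10; 0 0 0 0 0 12.5 10; 0 0 0 0 0 12.5 10; 0 0 0 0 0 12.5 10"

```text
time_s: 15.2
tcp_pos: [0.5546, 0.2052, 0.1753]
ee_rot: [3.142, -0.0, 1.754]
contact_force: [0.6, 0.4, -4.3]
opening: 0.0235
grasp_force: 59.3
```

```bash
cat > zr.py <<'E'
from h import *
s=status.observe();im,d,c=grab('wrist');P=cloud(c,d)
m=(np.hypot(P[...,0]-.553,P[...,1]-.2035)<.027)&(np.hypot(P[...,0]-.553,P[...,1]-.2035)>.018)&(P[...,2]>.11)&(P[...,2]<.135)
print('ring1 z',np.median(P[m][:,2]).round(5),m.sum())
im,d,c=grab('scene');P=cloud(c,d)
m=(np.hypot(P[...,0]-.556,P[...,1]-.205)<.03)&(P[...,2]>.11)&(P[...,2]<.14)
print('scene ring z',np.percentile(P[m][:,2],[50,90]).round(4),m.sum())
print(s['tcp_pos'].round(4),s['contact_force'].round(2),s['ft_torque'].round(2))
E
python3 zr.py
```

```text
ring1 z 0.12916 2029
scene ring z [0.1293 0.1323] 479
[0.5546 0.2052 0.1753] [ 0.61  0.35 -4.35] [-0.03  0.02 -0.05]
```

Call:
drive_tool --targets "0 0 0 0 0 0.5 10; 0 0 0 0 0 1 10; 0 0 0 0 0 1.5 10; 0 0 0 0 0 2 10; 0 0 0 0 0 2.5 10; 0 0 0 0 0 3 10; 0 0 0 0 0 3.5 10; 0 0 0 0 0 3.5 10; 0 0 0 0 0 3.5 10"

```text
time_s: 16.2
tcp_pos: [0.5546, 0.2052, 0.1719]
ee_rot: [3.141, -0.0, 1.754]
contact_force: [-0.8, 0.1, -3.8]
opening: 0.0236
grasp_force: 59.4
```

Call:
drive_tool --targets "0 0 0 0 0 0.3 10; 0 0 0 0 0 0.6 10; 0 0 0 0 0 0.9 10; 0 0 0 0 0 1.2 10; 0 0 0 0 0 1.5 10; 0 0 0 0 0 1.5 10; 0 0 0 0 0 1.5 10"

```text
time_s: 16.9
tcp_pos: [0.5547, 0.2052, 0.1707]
ee_rot: [3.141, -0.0, 1.754]
contact_force: [-1.7, 0.2, 4.8]
opening: 0.0231
grasp_force: 60.3
```

```bash
python3 zr.py
```

```text
ring1 z 0.1281 2051
scene ring z [0.1285 0.1314] 404
[0.5547 0.2052 0.1707] [-1.69  0.2   4.77] [-0.2   0.62 -0.02]
```

Call:
drive_tool --targets "0 0 0 0 0 0.3 10; 0 0 0 0 0 0.6 10; 0 0 0 0 0 0.9 10; 0 0 0 0 0 1.2 10; 0 0 0 0 0 1.5 10; 0 0 0 0 0 1.8 10; 0 0 0 0 0 2.1 10; 0 0 0 0 0 2.4 10; 0 0 0 0 0 2.7 10; 0 0 0 0 0 3.0 10; 0 0 0 0 0 3.3 10; 0 0 0 0 0 3.6 10; 0 0 0 0 0 3.9 10; 0 0 0 0 0 4.1 10; 0 0 0 0 0 4.1 10; 0 0 0 0 0 4.1 10"

```text
time_s: 18.6
tcp_pos: [0.5548, 0.2052, 0.167]
ee_rot: [3.141, -0.0, 1.754]
contact_force: [-3.1, -1.2, 9.4]
opening: 0.0234
grasp_force: 60.8
```

```bash
python3 zr.py
```

```text
ring1 z 0.12448 2034
scene ring z [0.1251 0.128 ] 335
[0.5548 0.2052 0.167 ] [-3.15 -1.17  9.41] [-0.33  0.9   0.03]
```

Call:
drive_tool --targets "0 0 0 0 0 0.3 10; 0 0 0 0 0 0.4 10; 0 0 0 0 0 0.4 10; 0 0 0 0 0 0.4 10; 0 0 0 0 0 0.4 10; 0 0 0 0 0 0.4 10; 0 0 0 0 0 0.4 10; 0 0 0 0 0 0.4 10; 0 0 0 0 0 0.4 10; 0 0 0 0 0 0.4 10; 0 0 0 0 0 0.4 10; 0 0 0 0 0 0.4 10; 0 0 0 0 0 0.4 10; 0 0 0 0 0 0.4 10"

```text
time_s: 20.1
tcp_pos: [0.5548, 0.2052, 0.1666]
ee_rot: [3.141, -0.0, 1.754]
contact_force: [-2.6, -2.2, 8.4]
opening: 0.023
grasp_force: 60.8
```

```bash
python3 zr.py
```

```text
ring1 z 0.12421 2034
scene ring z [0.125  0.1279] 336
[0.5548 0.2052 0.1666] [-2.55 -2.17  8.42] [-0.29  0.92  0.08]
```

Call:
drive_tool --targets "0 0 0 0 0 -0.3 10; 0 0 0 0 0 -0.6 10; 0 0 0 0 0 -0.9 10; 0 0 0 0 0 -1.2 10; 0 0 0 0 0 -1.5 10; 0 0 0 0 0 -1.8 10; 0 0 0 0 0 -2.1 10; 0 0 0 0 0 -2.4 10; 0 0 0 0 0 -2.7 10; 0 0 0 0 0 -3.0 10; 0 0 0 0 0 -3.3 10; 0 0 0 0 0 -3.6 10; 0 0 0 0 0 -3.9 10; 0 0 0 0 0 -4.2 10; 0 0 0 0 0 -4.5 10; 0 0 0 0 0 -4.8 10; 0 0 0 0 0 -4.8 10; 0 0 0 0 0 -4.8 10"

```text
time_s: 22.0
tcp_pos: [0.5547, 0.2052, 0.1706]
ee_rot: [3.141, -0.0, 1.754]
contact_force: [-1.6, -0.6, 4.4]
opening: 0.0234
grasp_force: 60.4
```

```bash
python3 zr.py
```

```text
ring1 z 0.1281 2055
scene ring z [0.1284 0.1311] 407
[0.5547 0.2052 0.1706] [-1.62 -0.64  4.43] [-0.15  0.49 -0.03]
```

Call:
drive_tool --targets "0 0 0 0 0 -0.2 10; 0 0 0 0 0 -0.4 10; 0 0 0 0 0 -0.6 10; 0 0 0 0 0 -0.8 10; 0 0 0 0 0 -1.0 10; 0 0 0 0 0 -1.2 10; 0 0 0 0 0 -1.2 10; 0 0 0 0 0 -1.2 10"

```text
time_s: 22.9
tcp_pos: [0.5546, 0.2052, 0.1717]
ee_rot: [3.141, -0.0, 1.754]
contact_force: [0.1, 0.4, 3.1]
opening: 0.0235
grasp_force: 60.1
```

```bash
python3 zr.py
```

```text
ring1 z 0.1292 2054
scene ring z [0.1293 0.1322] 458
[0.5546 0.2052 0.1717] [0.15 0.38 3.07] [-0.01  0.16 -0.03]
```

Call:
drive_tool --targets "0 0 0 0 0 -0.1 10; 0 0 0 0 0 -0.1 10; 0 0 0 0 0 -0.1 10; 0 0 0 0 0 -0.1 10"

```text
time_s: 23.4
tcp_pos: [0.5546, 0.2051, 0.1718]
ee_rot: [3.141, -0.0, 1.754]
contact_force: [0.8, 0.8, 0.9]
opening: 0.0232
grasp_force: 59.9
```

Call:
drive_tool --targets "0 0 0 0 0 0 23; 0 0 0 0 0 0 24; 0 0 0 0 0 0 26; 0 0 0 0 0 0 30; 0 0 0 0 0 0 36; 0 0 0 0 0 0 45; 0 0 0 0 0 0 60; 0 0 0 0 0 0 70; 0 0 0 0 0 0 70; 0 0 0 0 0 0 70" --force 20

```text
time_s: 24.4
tcp_pos: [0.5546, 0.2051, 0.1719]
ee_rot: [3.142, -0.0, 1.754]
contact_force: [0.0, 0.1, 0.9]
opening: 0.07
grasp_force: 0.0
```

Call:
drive_tool --targets "0 0 0 0 0 -4 70; 0 0 0 0 0 -12 70; 0 0 0 0 0 -24 70; 0 0 0 0 0 -40 70; 0 0 0 0 0 -60 70; 0 0 0 0 0 -80 70; 0 0 0 0 0 -100 70; 0 0 0 0 0 -112 70; 0 0 0 0 0 -118 70; 0 0 0 0 0 -120 70; 0 0 0 0 0 -120 70; 0 0 0 0 0 -120 70"

```text
time_s: 25.6
tcp_pos: [0.554, 0.205, 0.2909]
ee_rot: [-3.14, 0.0, 1.754]
contact_force: [-0.6, 0.9, -0.7]
opening: 0.07
grasp_force: 0.0
```

```bash
python3 - <<'E'
from h import *
im,d,c=grab('wrist');P=cloud(c,d);n=np.hypot(P[...,0]-.5546,P[...,1]-.2055)<.035
m=n&(P[...,2]>.195)&(P[...,2]<.23)
print('head top',np.median(P[m],0),P[m].max(0),m.sum())
i2=grab('scene')[0];cv2.imwrite('pics/end.png',cv2.hconcat([cv2.resize(im,(400,300)),cv2.resize(i2,(400,300))]))
print(status.observe()['contact_force'],status.observe()['time_s'])
E
python3 zr.py
```

```text
head top [0.54751216 0.20944263 0.20764518] [0.56079856 0.22116749 0.21015199] 1415
[ 0.03760005  0.57265661 -0.10127838] 25.7
ring1 z 0.12913 652
scene ring z [0.1288 0.1326] 520
[0.5541 0.205  0.291 ] [ 0.04  0.57 -0.1 ] [-0.02 -0.01  0.05]
```

View pics/end.png

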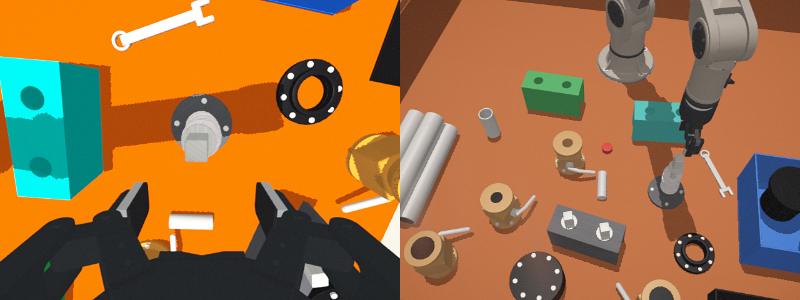

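The end view shows the stem standing in the gauge, leaning slightly, with both spares in the rack and everything else in place. I'll measure the lean and where the foot is.

```bash
cat > lean.py <<'E'
from h import *
im,d,c=grab('wrist');P=cloud(c,d);n=np.hypot(P[...,0]-.551,P[...,1]-.207)<.035
q=P[n&(P[...,2]>.202)&(P[...,2]<.216)]
for _ in range(3):
    m=np.median(q,0) if _==0 else q.mean(0);nv=np.linalg.svd(q-q.mean(0),full_matrices=False)[2][2];nv*=np.sign(nv[2]);q=q[abs((q-q.mean(0))@nv)<.0008]
hull=cv2.minAreaRect((q[:,:2]*1000).astype(np.float32))
ctr=np.array([hull[0][0]/1000,hull[0][1]/1000,q[:,2].mean()])
print('n',nv.round(4),'tilt deg',np.degrees(np.arccos(nv[2])).round(2),'headtop',ctr.round(4),hull)
print('foot',(ctr-nv*.159).round(4))
E
python3 lean.py
```

```text
n [-0.0472  0.0315  0.9984] tilt deg 3.25 headtop [0.5475 0.2079 0.2076] ((547.4652099609375, 207.91651916503906), (23.55109405517578, 23.517107009887695), 10.777400970458984)
foot [0.555  0.2029 0.0489]
```

The lean is 3.3°, within the ring clearances. The foot is at ring 5's height and the column is at rest. I'll check that it is steady and hand in.

```bash
python3 lean.py && python3 lean.py | head -1 && python3 -c "
from h import *
print(finish_job())"
```

```text
n [-0.0436  0.0297  0.9986] tilt deg 3.02 headtop [0.5476 0.2079 0.2076] ((547.6137084960938, 207.94570922851562), (23.507694244384766, 23.697389602661133), 10.806238174438477)
foot [0.5545 0.2032 0.0489]
n [-0.0422  0.0359  0.9985] tilt deg 3.18 headtop [0.5477 0.2078 0.2076] ((547.6555786132812, 207.8308868408203), (23.381763458251953, 23.717275619506836), 9.755290985107422)
the job is handed in; nothing more can be done
None
```

The job is handed in after about 26 s on the robot's clock: the 16 mm stem went through rings 1–4, was pressed about 5 mm on ring 5 (13 mm bore), held for about 1 s, eased off and released, and it stands there steadily, leaning about 3° inside the rings.

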